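Build the pack column and hold the offset press lever over it

TASK

Stack the black pack squarely on the white pack that sits in the press fixture, then the blue pack squarely on the black one. Then take the press lever by its balance point (the yellow band) and, keeping it level all the way, hold it about 4 cm clear above the fixture with its heavy round head over the pack column and its tail pin over the post, touching nothing else. Finish while still holding it there, and leave everything else where it is.

Things in the scene. Friction and masses are not known exactly. Their poses are not given: they have to be found in the camera images.
- press_fixture: Aluminium base plate, 84 x 250 x 8 mm, fixed to the worktop, with a dark square nest and a steel post. Origin on the worktop under the nest's centre; z up; its +y points along the plate from the nest to the post, 160 mm away. The nest's lip ends 16 mm above the worktop. The plate reaches from y = -50 to y = +200 mm.
- nest (a point): Centre of the nest's floor, 12 mm above the worktop. The white pack lies on it.
- post_top (a point): Top of the steel post's shaft (24 mm diameter), 36 mm above the worktop; two small cheeks with a gap of 18 mm stand 6 mm higher on it.
- white_pack: Closed white die tray pack (waffle pack with clip), 50 x 50 mm, 8.5 mm high where things rest on it or grip it (the clip makes it look 54 mm along y and 9 mm high), 30 g. Origin at the centre of its underside, z up. It lies in the nest from the start, so its top is 20.5 mm above the worktop. The lip leaves it 3 to 4 mm of play.
- black_pack: Closed black die tray pack, same size, weight and frame as the white one; lies flat on the worktop. May be gripped across either pair of sides.
- blue_pack: Closed blue die tray pack, same size, weight and frame; lies flat on the worktop. Black and blue may start in either place. With all three packs stacked the column's top is 37.5 mm above the worktop.
- press_lever: Offset press lever, about 0.5 kg: a heavy steel head (44 mm diameter, 44 mm high, rubber pad below), a slim blue bar and a tail pin. Origin at the centre of the head's underside, z up, +y along the bar to the tail. Lies level on the worktop on head and tail pin. The bar is 14 mm wide (x) and 14 mm high, its underside 14 mm above the head's underside; it is plain and clear of the worktop from y = 32 to y = 148 mm.
- lever_balance (a point): Balance point (centre of mass along the bar), in the middle of the bar's section: 55 mm from the head's axis along +y, 21 mm above the head's underside, in the middle of a 20 mm long yellow band. Axes as the lever's.
- lever_tail (a point): Underside of the tail pin (12 mm diameter): 160 mm from the head's axis along +y, level with the head's underside.
- loupe: Small grey loupe with black eyepiece, 52 x 30 x 16 mm, a bystander. Origin at the centre of its underside.
- note_pad: Note pad, 60 x 105 x 12 mm, a bystander. Origin at the centre of its underside.
- tweezers: Black tweezers, 18 x 118 x 10 mm, a bystander. Origin at the centre of the underside.
Mind the look-alikes: they are no part of the job. What is shaped like the black_pack but brown or purple is not meant.

How it is judged (in metres and radians):
On the way, in this order (a step that is already met when the one before it is completed fails the run):
1. the black pack rests squarely on the white pack in the nest, let go (horizontal distance between white_pack and nest below 0.009 m and z of white_pack in the frame of press_fixture below 0.015 m and horizontal distance between black_pack and white_pack below 0.007 m and z of black_pack in the frame of white_pack between 0.0055 and 0.0105 m and angle between black_pack's own z axis and vertical below 0.08 rad and (angle between the x axis of black_pack and the x axis of white_pack, either way round below 0.14 rad or angle between the x axis of black_pack and the y axis of white_pack, either way round below 0.14 rad) and contact force between the fingers and black_pack below 0.1 N and linear speed of black_pack below 0.02 m/s), for 0.2 s.
2. the blue pack rests squarely on the black pack, let go (horizontal distance between white_pack and nest below 0.009 m and z of white_pack in the frame of press_fixture below 0.015 m and horizontal distance between black_pack and white_pack below 0.007 m and z of black_pack in the frame of white_pack between 0.0055 and 0.0105 m and angle between each of black_pack, blue_pack's own z axis and vertical below 0.08 rad and (angle between the x axis of black_pack and the x axis of white_pack, either way round below 0.14 rad or angle between the x axis of black_pack and the y axis of white_pack, either way round below 0.14 rad) and horizontal distance between blue_pack and black_pack below 0.007 m and z of blue_pack in the frame of black_pack between 0.0055 and 0.0105 m and (angle between the x axis of blue_pack and the x axis of black_pack, either way round below 0.14 rad or angle between the x axis of blue_pack and the y axis of black_pack, either way round below 0.14 rad) and contact force between the fingers and blue_pack below 0.1 N and linear speed of blue_pack below 0.02 m/s), for 0.2 s.
3. the press lever is lifted level, gripped at its balance point (contact force between the fingers and press_lever above 1 N and angle between press_lever's own z axis and vertical below 0.12 rad and distance between the grasp point and lever_balance below 0.03 m and height (world z) of press_lever above 0.03 m), for 0.2 s.
At the end, for the whole second after the job is handed in: White, black, blue packs in a column in the nest: each within 7 mm of centred, square to 0.14 rad. Lever still gripped within 30 mm of its balance point, at rest, level to 0.12 rad, head 15 to 75 mm above the column and within 15 mm of centre, tail within 22 mm of the post, touching nothing else (horizontal distance between white_pack and nest below 0.009 m and z of white_pack in the frame of press_fixture below 0.015 m and horizontal distance between black_pack and white_pack below 0.007 m and z of black_pack in the frame of white_pack between 0.0055 and 0.0105 m and angle between each of black_pack, blue_pack's own z axis and vertical below 0.08 rad and (angle between the x axis of black_pack and the x axis of white_pack, either way round below 0.14 rad or angle between the x axis of black_pack and the y axis of white_pack, either way round below 0.14 rad) and horizontal distance between blue_pack and black_pack below 0.007 m and z of blue_pack in the frame of black_pack between 0.0055 and 0.0105 m and (angle between the x axis of blue_pack and the x axis of black_pack, either way round below 0.14 rad or angle between the x axis of blue_pack and the y axis of black_pack, either way round below 0.14 rad) and contact force between the fingers and press_lever above 1 N and angle between press_lever's own z axis and vertical below 0.12 rad and distance between the grasp point and lever_balance below 0.03 m and z of press_lever in the frame of press_fixture between 0.0525 and 0.1125 m and horizontal distance between press_lever and nest below 0.015 m and horizontal distance between lever_tail and post_top below 0.022 m and linear speed of press_lever below 0.02 m/s and angular speed of press_lever below 0.2 rad/s and contact force between press_lever and press_fixture below 0.05 N and contact force between press_lever and white_pack below 0.05 N and contact force between press_lever and black_pack below 0.05 N and contact force between press_lever and blue_pack below 0.05 N); the arm keeps its last pose, push and grip.
It fails at once if the lever tips by more than 0.3 rad (angle between press_lever's own z axis and vertical above 0.3 rad).
It fails at once if the loupe is moved by more than 20 mm (distance of loupe from where it was at the start of the episode above 0.02 m).
It fails at once if the note pad is moved by more than 20 mm (distance of note_pad from where it was at the start of the episode above 0.02 m).
It fails at once if the tweezers is moved by more than 20 mm (distance of tweezers from where it was at the start of the episode above 0.02 m).
It also fails if it takes over 64 s, if anything falls off the work surface, if the arm or the gripper's body presses on something with over 40 N, if the wrist force passes 120 N, or if a joint passes its speed limit or range.

ROBOT

A 6-joint arm with a two-finger parallel gripper is mounted at the origin on a cart in front of the work surface, level with it; the furniture and walls round the work are solid. World frame = base frame: x ahead of the robot, y to its left, z up, the work surface at z = 0. Lengths are in m, angles in degrees, forces in N, time in s.
With the tool pointing down it reaches from about 0.4 to 0.825 m from the base axis. Payload 7 kg.
Tool frame: the origin (TCP) lies between the finger pads; the fingertips stand 19 mm ahead of it and the grasp point (between the pads) is the TCP; z points along the fingers, y is the line along which they close (so a half turn about z gives the same grasp; the last joint's range is limited). The gripper opens to 88 mm and grips with 3 to 60 N. Pads are 19 mm wide; open, the fingers measure 130 mm over their backs; the gripper's body (78 mm by 193 mm) begins 47 mm behind the grasp point.
Start: joints at [93.169, 20.546, 0.682, 0, -70.136, -16.507], TCP at [0.156, 0.657, 0.246] pointing down, gripper open.
Joint ranges: [-176.03, 176.03], [-82.01, 121.73], [-58.28, 71.71], [-173.87, 95.51], [-174.79, -0.11], [-173.66, 173.66]. Speed limits (degrees/s): [136.94, 136.94, 172.46, 180, 180, 180].

INTERFACE

Orientations are given as [roll, pitch, yaw] about the fixed x, y, z axes, in that order (R = Rz(yaw) Ry(pitch) Rx(roll)).
In Python, from plant import get_obs, snapshot, close_job, spot_in, spot_point gives the robot as it stands.
- The arm moves only by the tool play_rows, never from a script. Its argument "plan" is a list of rows, each a list of 6 numbers: the shift along the tool's x, y, z in cm, then the turn, a rotation vector about the tool's x, y, z in degrees. A call has 1 to 20 rows; each row shifts and turns the commanded pose from where the row before left it, along the tool's axes as they then stand; what a row does not reach is not made up. A row lasts 1/12 s, in which the tool goes at most 41.7 mm and 7.16 degrees, less where a joint would pass 70% of its speed; a pose out of reach is approached as far as the arm can. A call is refused whole if a number of a shift passes 4.17 or a number of a turn 7.16, either way. A call with a gripper value outside its range is refused whole. "grip" is the finger opening in cm, from 0 to 8.76, set as the call begins (left out, the last holds). The fingers move at their own pace and stop on an object; the grip force is fixed at half the most. Time passes only in rows, so rows that do not move let the fingers close. It gives the time, the measured TCP pose, the force, the opening and the grip force at its end, in the units of the state.
- get_obs(): the state, without advancing time (a new reading comes with each control period).
- snapshot(name): name is "scene" or "top" or "wrist"; returns a dict with "frame" (400x640x3 uint8, red, green, blue), "fx", "fy", "cx", "cy" (pixels), "position" and "attitude" of the camera in the world. Camera axes: x right, y down, z forward; pixel columns grow to the right and rows downward; lengths in m; the calibration is good to about 2 mm. A picture is of the moment at which its call begins. There is no depth.
- close_job(): hands the job in; it is judged then, once.
Trained networks look in the newest picture that a camera, given by its name, has taken for a name from the list of things; names that differ only in an ending like _2 or _b are one class to them, and where a whole thing is asked for, a point or a joint stands for the part that bears it (a point fixed in the world has none). Each returns a list of dicts, best first, with "score" (0 to 1); they miss things now and then, are a little off and sometimes report something else, mostly with a low value. They report only what shows in the picture. A call takes as long as a camera call. They do not tell look-alikes from the thing itself.
- spot_in(camera, thing): "position" ([x, y, z] in m, in world coordinates, good to about 4 mm: the middle of the surface that is visible of it).
- spot_point(camera, thing): "position" ([x, y, z] in m, in world coordinates, good to about 4 mm: a listed point, or the origin of a listed thing).
The state is a dict: "clock": time; "joint_pos": joint angles; "qvel": joint speeds; "tau": joint torques, N m; "tool_pos": TCP position; "orientation": TCP orientation; "force": force on the tool from outside, world axes, zero at the start; "moment": the same for the moment, N m; "opening": finger opening in m; "gripper_force": force on a finger pad.
Only numpy, scipy, OpenCV 4.12 (cv2) and the standard library are available. Lean on these libraries where they do the work, as an engineer would, in place of code of your own. Each camera call takes 0.05 s, during which the arm holds its last target. There are 200 camera calls.

## Working session

There is one attempt and no reset: what is moved stays moved. The work goes in short steps, Python scripts to look and compute and a tool call to move; the robot and the scene stay as the last step left them, time stands still between calls to the robot, and variables do not carry over. Pictures are saved under pics/ and viewed, at most 10 in all, crops included, and the job is handed in when it is done.

Besides the shell and the picture viewer there is one more tool, called after ">>>" as name([rows], argument=value, ...), one row to a line, values as JSON. play_rows: Moves the arm, as the interface text tells. Its arguments: {"type":"object","properties":{"plan":{"type":"array","items":{"type":"array","items":{"type":"number"}}},"grip":{"type":"number"}},"required":["plan"]}

```bash
mkdir -p pics; python3 - <<'E'
from plant import *
import cv2,numpy as np
o=get_obs();print(o)
for c in("top","scene"):
    s=snapshot(c);cv2.imwrite(f"pics/{c}0.png",s["frame"][:,:,::-1]);print(c,s["fx"],s["fy"],s["cx"],s["cy"],s["position"],s["attitude"])
    for t in("white_pack","black_pack","blue_pack","press_lever","press_fixture","loupe","note_pad","tweezers"):
        print(t,[(np.round(d["position"],3).tolist(),round(d["score"],2)) for d in spot_in(c,t)[:4]])
    for t in("nest","post_top","lever_balance","lever_tail","press_lever","white_pack"):
        print("pt",t,[(np.round(d["position"],3).tolist(),round(d["score"],2)) for d in spot_point(c,t)[:3]])
E
```

```text
{'clock': 0.0, 'joint_pos': array([ 9.31685153e+01,  2.05915601e+01,  6.35460153e-01, -1.92700503e-02,
       -7.01371172e+01, -1.65056679e+01]), 'qvel': array([-0.05790556, -0.07390461, -0.00860994,  0.0026854 ,  0.05590954,
        0.03576274]), 'tau': array([ 2.11029233e-03, -5.82720172e+01,  2.93057656e+01,  6.99679077e+00,
        7.02322679e-03, -1.52330790e-04]), 'tool_pos': array([0.15564613, 0.65634806, 0.24463675]), 'orientation': array([ 1.79905477e+02, -9.11765595e-03, -1.33437073e+01]), 'force': array([0.05625202, 0.3090326 , 0.26264427]), 'moment': array([-0.00146057,  0.04693255, -0.01213245]), 'gripper_force': 0.0, 'opening': 0.08763723371751957}
top 451.35055172974234 451.35055172974234 330.6339218812501 207.03181451134077 [0.32860019 0.07341276 1.42193794] [-170.23989528   -2.66539869  -88.97411379]
white_pack [([0.62, -0.061, 0.023], 0.52), ([0.719, 0.191, 0.012], 0.23)]
black_pack [([0.508, -0.456, 0.008], 0.67), ([0.477, 0.0, 0.008], 0.64), ([0.587, -0.202, 0.009], 0.53)]
blue_pack [([0.452, -0.144, 0.011], 0.61), ([0.619, -0.059, 0.024], 0.54)]
press_lever [([0.
[... 713 characters left out ...]
-0.456, 0.002], 0.86), ([0.584, -0.204, 0.007], 0.6), ([0.471, -0.003, 0.008], 0.52)]
blue_pack [([0.448, -0.15, 0.011], 0.61)]
press_lever [([0.443, 0.152, 0.026], 0.58), ([0.587, 0.024, 0.008], 0.38)]
press_fixture [([0.588, 0.022, 0.007], 0.79)]
loupe [([0.711, 0.186, 0.011], 0.54)]
note_pad [([0.42, 0.464, 0.011], 0.67)]
tweezers [([0.5, -0.321, 0.007], 0.67)]
pt nest [([0.623, -0.056, 0.013], 0.81)]
pt post_top [([0.582, 0.095, 0.034], 0.94)]
pt lever_balance [([0.454, 0.218, 0.022], 0.85), ([0.618, -0.056, 0.012], 0.23)]
pt lever_tail [([0.483, 0.315, 0.0], 0.72)]
pt press_lever [([0.435, 0.16, -0.001], 0.68), ([0.579, 0.095, 0.034], 0.39)]
pt white_pack [([0.621, -0.06, 0.008], 0.51)]
```

View pics/top0.png

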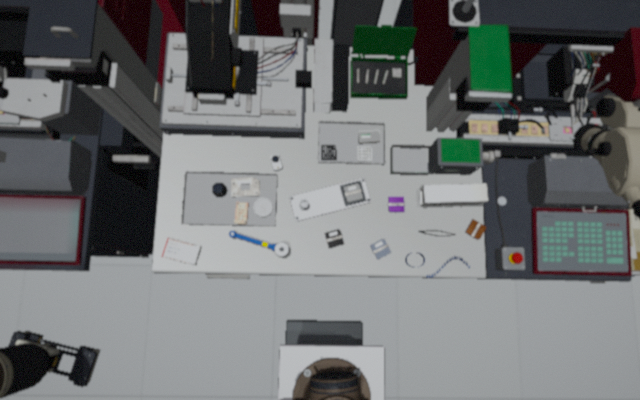

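View pics/scene0.png

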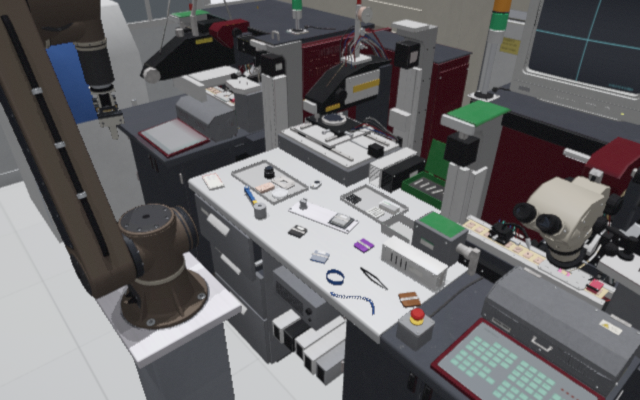

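The top view shows the black pack at (334,238), blue at (380,248), purple at (396,204) and brown at (475,229). The nest with the white pack is at (352,192), the post at (305,204), and the lever runs from its head at (283,249) to its tail at (232,234). The scene view agrees, so the detections match the pictures. I'm moving over the black pack for a wrist view.

>>> play_rows([
  [1.2, 1.5, 0, 0, 0, 0],
  [2.2, 2.95, 0, 0, 0, 0],
  [2.2, 2.95, 0, 0, 0, 0],
  [2.2, 2.95, 0, 0, 0, 0],
  [2.2, 2.95, 0, 0, 0, 0],
  [2.2, 2.95, 0, 0, 0, 0],
  [2.2, 2.95, 0, 0, 0, 0],
  [2.2, 2.95, 0, 0, 0, 0],
  [2.2, 2.95, 0, 0, 0, 0],
  [2.2, 2.95, 0, 0, 0, 0],
  [2.2, 2.95, 0, 0, 0, 0],
  [2.2, 2.95, 0, 0, 0, 0],
  [2.2, 2.95, 0, 0, 0, 0],
  [2.2, 2.95, 0, 0, 0, 0],
  [2.2, 2.95, 0, 0, 0, 0],
  [2.2, 2.95, 0, 0, 0, 0],
  [2.2, 2.95, 0, 0, 0, 0],
  [2.2, 2.95, 0, 0, 0, 0],
  [2.2, 2.95, 0, 0, 0, 0],
  [2.2, 2.95, 0, 0, 0, 0],
], grip=8.76)

```text
clock: 3.17
tool_pos: [0.4418, -0.0043, 0.2461]
orientation: [-180.0, -0.1, -13.3]
force: [1.6, 0.7, -0.1]
opening: 0.0875
gripper_force: 0.0
```

```bash
cat > h.py <<'E'
from plant import *
import cv2,numpy as np
from scipy.spatial.transform import Rotation as R
def cam(name,png=None):
    s=snapshot(name)
    if png: cv2.imwrite(f"pics/{png}.png",s["frame"][:,:,::-1])
    return s
def rot(a): return R.from_euler("xyz",a,degrees=True)
def to_px(s,P):
    p=rot(s["attitude"]).inv().apply(np.atleast_2d(P)-s["position"]); return np.c_[s["fx"]*p[:,0]/p[:,2]+s["cx"],s["fy"]*p[:,1]/p[:,2]+s["cy"]]
def to_w(s,uv,z):
    uv=np.atleast_2d(uv).astype(float); d=rot(s["attitude"]).apply(np.c_[(uv[:,0]-s["cx"])/s["fx"],(uv[:,1]-s["cy"])/s["fy"],np.ones(len(uv))])
    return s["position"]+d*((z-s["position"][2])/d[:,2])[:,None]
def spots(f,c,t,n=3): print(f.__name__,c,t,[(np.round(d["position"],4).tolist(),round(d["score"],2)) for d in f(c,t)[:n]])
def state():
    o=get_obs(); print("t",round(o["clock"],2),"tcp",np.round(o["tool_pos"],4),"rpy",np.round(o["orientation"],2),"j",np.round(o["joint_pos"],1),"op",round(o["opening"],4),"F",np.round(o["force"],1)); return o
def go(pos,yaw,frm=None,fyaw=None):
    """tool-frame shift in cm and rotation vector in deg from the present pose to pos, tool down at yaw"""
    o=get_obs(); p=o["tool_pos"] if frm is None else np.array(frm)
    A=rot(o["orientation"] if fyaw is None else [180,0,fyaw]); B=rot([180,0,yaw])
    print("shift",np.round(A.inv().apply(np.array(pos)-p)*100,2),"turn",np.round((A.inv()*B).as_rotvec(degrees=True),2))
E
python3 - <<'E'
from h import *
state();s=cam("wrist","w1");print(s["position"],s["attitude"],s["fx"],s["cx"],s["cy"])
for t in("black_pack","blue_pack","white_pack"):spots(spot_in,"wrist",t);spots(spot_point,"wrist",t)
for t in("nest","post_top"):spots(spot_point,"wrist",t)
E
```

```text
t 3.17 tcp [ 0.4418 -0.0043  0.2461] rpy [-1.7995e+02 -7.0000e-02 -1.3330e+01] j [ 25.2  -2.2 -27.1   0.  -65.1  51.5] op 0.0875 F [ 1.6  0.7 -0.1]
[ 0.50966937 -0.02129079  0.38409282] [ 1.65052979e+02  3.90597789e-02 -1.03394289e+02] 355.77171441068606 320.65445363711126 195.87325830475726
call wrist black_pack [([0.4766, 0.0001, 0.0099], 0.88), ([0.5653, -0.1816, -0.0003], 0.52), ([0.5037, -0.2934, 0.0062], 0.52)]
call wrist black_pack [([0.4778, 0.0004, 0.0018], 0.88)]
call wrist blue_pack [([0.4505, -0.1434, 0.0081], 0.83)]
call wrist blue_pack [([0.4465, -0.1453, 0.0013], 0.95)]
call wrist white_pack [([0.5855, 0.0599, 0.009], 0.75), ([0.5935, -0.0423, 0.0165], 0.64), ([0.4488, -0.1413, 0.0105], 0.43)]
call wrist white_pack []
call wrist nest []
call wrist post_top [([0.5783, 0.1018, 0.0311], 0.85)]
```

View pics/w1.png

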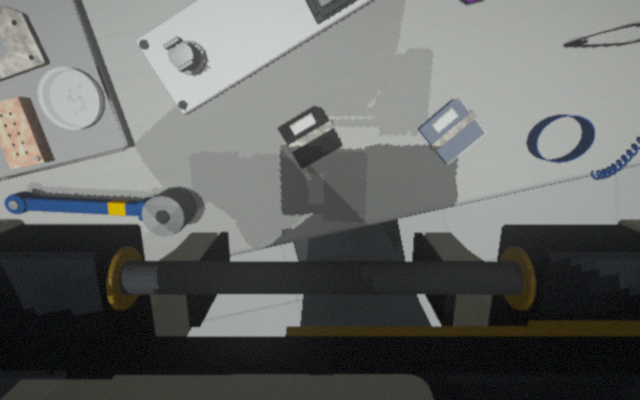

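The wrist view shows the black pack at (310,136), blue at (451,131), the lever band at (118,209), and part of the nest at the top edge. I'll fit box outlines to the black and blue masks.

```bash
cat >> h.py <<'E'
from scipy.optimize import minimize
def mask_of(s,kind):
    f=s["frame"]; h=cv2.cvtColor(f,cv2.COLOR_RGB2HSV); H,S,V=[h[:,:,i].astype(int) for i in range(3)]
    m=(V<75) if kind=="black" else (S>50)&(H>95)&(H<130)
    return m.astype(np.uint8)
def fit_pack(s,kind,guess,z0=0.0,hgt=.0085,png=None):
    """x,y,yaw of a 50 mm pack from its silhouette in picture s"""
    m=mask_of(s,kind); c=to_px(s,[guess[0],guess[1],z0+hgt/2])[0]
    k=to_px(s,[[guess[0],guess[1],z0],[guess[0]+.05,guess[1],z0]]); w=np.linalg.norm(k[1]-k[0])
    yy,xx=np.mgrid[:400,:640]; m[np.hypot(xx-c[0],yy-c[1])>1.0*w]=0
    m=cv2.morphologyEx(m,cv2.MORPH_CLOSE,cv2.getStructuringElement(cv2.MORPH_ELLIPSE,(int(w*.35)|1,)*2))
    n,l,st,_=cv2.connectedComponentsWithStats(m); m=(l==1+np.argmax(st[1:,4])).astype(np.uint8)
    def hull(q):
        r=np.deg2rad(q[2]); C=np.array([[a,b,z] for a in(-.025,.025) for b in(-.025,.025) for z in(z0,z0+hgt)])
        P=np.c_[C[:,:2]@np.array([[np.cos(r),np.sin(r)],[-np.sin(r),np.cos(r)]])+q[:2],C[:,2]]
        return cv2.convexHull(to_px(s,P).astype(np.float32))
    def cost(q):
        b=np.zeros(m.shape,np.uint8); cv2.fillConvexPoly(b,np.round(hull(q)*16).astype(np.int32),1,shift=4)
        return -(b&m).sum()/(b|m).sum()
    best=min((minimize(cost,[guess[0],guess[1],a],method="Nelder-Mead",options=dict(initial_simplex=[[guess[0],guess[1],a],[guess[0]+.006,guess[1],a],[guess[0],guess[1]+.006,a],[guess[0],guess[1],a+15]],maxiter=150)) for a in range(0,90,15)),key=lambda r:r.fun)
    print(kind,"xy",np.round(best.x[:2],4),"yaw mod 90",round(best.x[2]%90,1),"IoU",round(-best.fun,3))
    if png:
        v=s["frame"][:,:,::-1].copy(); cv2.polylines(v,[np.int32(np.round(hull(best.x)))],True,(0,255,0),1)
        v[m>0,2]=np.minimum(255,v[m>0,2]+60); v=v[max(0,int(c[1]-60)):int(c[1]+60),max(0,int(c[0]-60)):int(c[0]+60)]; cv2.imwrite(f"pics/{png}.png",cv2.resize(v,None,fx=3,fy=3,interpolation=0))
    return best.x
E
python3 - <<'E'
from h import *
for c in("wrist","top"):
    s=cam(c)
    fit_pack(s,"black",(.477,0),png=f"b_{c}")
    fit_pack(s,"blue",(.449,-.145),png=f"u_{c}")
a=[cv2.imread(f"pics/{n}.png") for n in("b_wrist","u_wrist")];a=[cv2.resize(x,(360,360)) for x in a];cv2.imwrite("pics/fit.png",np.hstack(a))
E
```

```text
black xy [0.517 0.054] yaw mod 90 20.0 IoU -0.0
blue xy [ 0.4757 -0.1877] yaw mod 90 48.3 IoU -0.0
black xy [0.4825 0.0012] yaw mod 90 46.4 IoU -5.300788526928032e+16
blue xy [ 0.4657 -0.1717] yaw mod 90 13.3 IoU -0.0h.py:40: RuntimeWarning: overflow encountered in scalar negative
  return -(b&m).sum()/(b|m).sum()
```

View pics/fit.png

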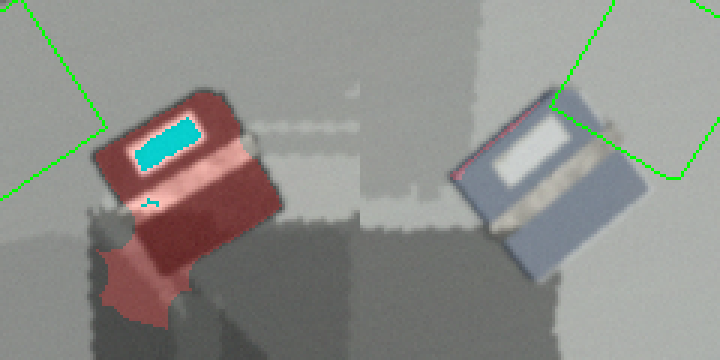

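The overlay shows two faults: the score overflows on unsigned sums, and the thresholds are off, since black takes in shadow and blue is mostly missed. I'll fix both and also prepare the hover.

```bash
python3 - <<'E'
t=open("h.py").read()
t=t.replace('-(b&m).sum()/(b|m).sum()','-float((b&m).sum())/float((b|m).sum())')
t=t.replace('m=(V<75) if kind=="black" else (S>50)&(H>95)&(H<130)','m=(V<58) if kind=="black" else (f[:,:,2].astype(int)-f[:,:,0]>14)')
open("h.py","w").write(t)
E
python3 - <<'E'
from h import *
s=cam("wrist")
p=fit_pack(s,"black",(.477,0),png="b2");fit_pack(s,"blue",(.449,-.145),png="u2")
a=[cv2.resize(cv2.imread(f"pics/{n}.png"),(360,360)) for n in("b2","u2")];cv2.imwrite("pics/fit2.png",np.hstack(a))
s=cam("top");fit_pack(s,"black",(.477,0));fit_pack(s,"blue",(.449,-.145))
E
```

```text
black xy [ 0.4517 -0.011 ] yaw mod 90 26.7 IoU 0.273
blue xy [ 0.449 -0.146] yaw mod 90 28.2 IoU 0.882
black xy [0.477 0.   ] yaw mod 90 0.0 IoU 0.0
blue xy [ 0.4377 -0.1531] yaw mod 90 45.3 IoU 0.279
```

View pics/fit2.png

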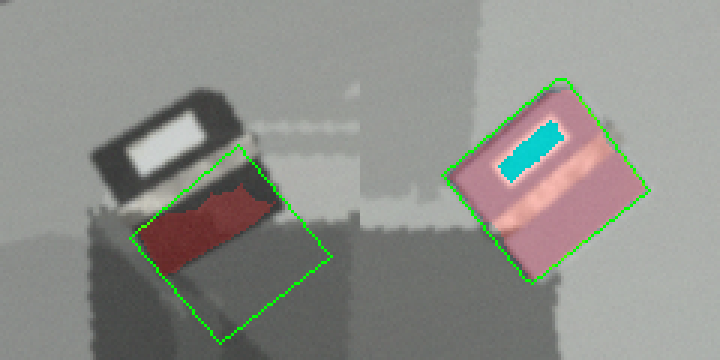

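Blue now fits well: (0.449, -0.146), yaw 28. Black lies in the gripper's shadow. I'll rise, turn towards the fixture's yaw and step forward, so the nest shows and the shadow moves off.

>>> play_rows([
  [0.7, 0.3, -1.1, 0, 0, -5.8],
  [0.7, 0.3, -1.1, 0, 0, -5.8],
  [0.7, 0.3, -1.1, 0, 0, -5.8],
  [0.7, 0.3, -1.1, 0, 0, -5.8],
  [0.7, 0.3, -1.1, 0, 0, -5.8],
  [0, 0, 0, 0, 0, 0],
  [0, 0, 0, 0, 0, 0],
])

```text
clock: 4.4
tool_pos: [0.4757, -0.018, 0.3005]
orientation: [-180.0, -0.0, 15.5]
force: [-0.6, 0.2, -0.6]
opening: 0.0876
gripper_force: 0.0
```

```bash
python3 - <<'E'
from h import *
state();s=cam("wrist","w2")
for t in("white_pack","black_pack","blue_pack","nest","post_top"):spots(spot_point,"wrist",t,2)
print(to_px(s,[[.477,0,.0085],[.449,-.146,.0085],[.623,-.059,.0205],[.58,.096,.036]]).round())
f=s["frame"]; 
a=cv2.resize(f[60:260,180:460,::-1],None,fx=2.8,fy=2.8,interpolation=cv2.INTER_CUBIC);cv2.imwrite("pics/w2c.png",a)
E
```

```text
t 4.4 tcp [ 0.4757 -0.018   0.3005] rpy [-1.7999e+02 -2.0000e-02  1.5510e+01] j [ 21.6  -0.6 -18.3  -0.  -72.3  83.9] op 0.0876 F [-0.6  0.2 -0.6]
call wrist white_pack [([0.6249, -0.0568, 0.0072], 0.98), ([0.4843, 0.3116, -0.0003], 0.28)]
call wrist black_pack [([0.5909, -0.1978, -0.0017], 0.95), ([0.4748, 0.0007, -0.0002], 0.76)]
call wrist blue_pack [([0.4487, -0.1446, 0.0019], 0.65), ([0.6206, -0.0585, 0.0039], 0.53)]
call wrist nest []
call wrist post_top [([0.578, 0.0986, 0.0323], 0.97)]
[[306. 155.]
 [412. 207.]
 [392.  42.]
 [241.  40.]]
```

View pics/w2.png

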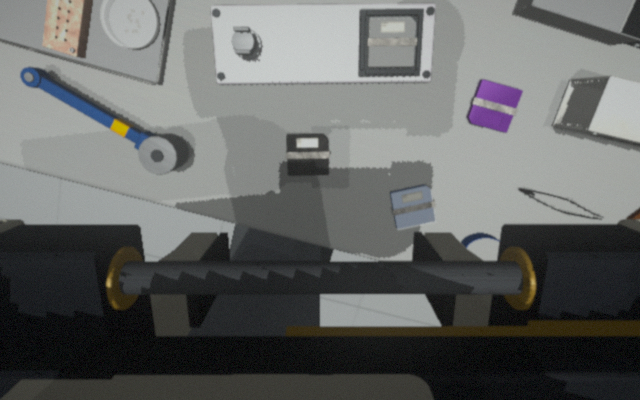

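The wrist view shows the fixture almost aligned with the image: plate corners about (211,7), (435,4), (431,80) and (217,83), nest frame (359-421, 9-76) and post (243,41). Black is at (308,155), blue at (412,207). I'll measure the plate, nest and packs in it, rectified to each plane.

```bash
python3 - <<'E'
from h import *
s=cam("wrist");g=cv2.cvtColor(s["frame"],cv2.COLOR_RGB2GRAY)
def rect(name,m,seed,z,close=5):
    m=cv2.morphologyEx(m.astype(np.uint8),cv2.MORPH_CLOSE,np.ones((close,close)))
    n,l,st,_=cv2.connectedComponentsWithStats(m);k=l[seed[1],seed[0]]
    if k==0: print(name,"seed miss",g[seed[1]-3:seed[1]+4:3,seed[0]-3:seed[0]+4:3]);return
    c=max(cv2.findContours((l==k).astype(np.uint8),cv2.RETR_EXTERNAL,cv2.CHAIN_APPROX_NONE)[0],key=len)[:,0]
    P=to_w(s,c,z)[:,:2];r=cv2.minAreaRect((P*1000).astype(np.float32));print(name,np.round(r[0],1),"size",np.round(r[1],1),"ang",round(r[2]%90,1),"n",len(c))
print("row40",g[40,200:440:4]);print("col392",g[0:90:2,392]);print("col300",g[125:185:2,300],"row165",g[165,280:340:2])
for th in(160,175,190): rect(f"plate{th}",g>th,(300,50),.008)
for th in(60,75,90): rect(f"nest{th}",g<th,(363,45),.016,3)
for th in(60,70,80): rect(f"black{th}",g<th,(300,166),.0085,9)
fit_pack(s,"blue",(.449,-.145))
E
```

```text
row40 [152 150 148 149 197 199 198 197 166 168 173 178 182 177  82 145 198 200
 198 200 199 199 199 201 200 199 199 199 199 199 200 200 200 199 198 198
 201 198 198 196  82  80 160 164 156 158 151 149 164 166 150 153 145 141
 149  78 191 190 180 145]
col392 [162 172 191 188 124  76  79  68 125 145 160 185 192 195 194 182 151 147
 148 165 164 162 151 145 146 146 147 148 148 147 147 147 142  93  76  81
  79  76 163 196 166 136 150 148 149]
col300 [151 148 151 139  84  67 125 180 188 199 191 106  63 118 143 148 125  63
  54  42  45  39  40  37  42  64  73  71  74  84] row165 [ 87  74  71  70  41  42  44  44  40  43  45  44  44  42  38  39  42  41
  51  53  53  58  58  58  92 151 155 157 158 159]
plate160 [514.5 128.8] size [195.8 516.3] ang 15.6 n 1784
plate175 [602.9  14. ] size [ 80.5 245.8] ang 15.9 n 637
plate190 [601.8  17.7] size [ 78.5 235.6] ang 16.0 n 657
nest60 seed miss [[80 83 79]
 [79 84 80]
 [81 84 83]]
nest75 seed miss [[80 83 79]
 [79 84 80]
 [81 84 83]]
nest90 [622.3 -57.5] size [66.6 67.3] ang 15.9 n 247
black60 [462.5  -5.6] size [19.3 50.4] ang 18.2 n 105
black70 [458.9  -3.8] size [24.9 56.4] ang 15.6 n 119
black80 [ 4.687e+02 -2.000e-01] size [67.8 61.3] ang 13.8 n 191
blue xy [ 0.4488 -0.1472] yaw mod 90 32.6 IoU 0.852
```

```bash
python3 - <<'E'
from h import *
s=cam("wrist");g=cv2.cvtColor(s["frame"],cv2.COLOR_RGB2GRAY)
u=R.from_euler("z",15.8,degrees=True).as_matrix()[:,:2]
for z in(0,.0085):
    for nm,px in(("far",(300,132.5)),("near",(300,174.5)),("L",(287.5,166)),("R",(327.5,166))): 
        P=to_w(s,px,z)[0];print(z,nm,np.round(P[:2],4),"along tool x,y:",np.round(P@u,4))
print("cam nadir",s["position"]@u, "pack guess",np.array([.477,-.001,0])@u)
for r in(145,158,166,170):print(r,g[r,280:340:2])
for c in(292,300,308,316,324):print(c,g[126:184:2,c])
print("white");
for r in(20,30,48,56,62,66):print(r,g[r,352:432:2])
for c in(376,384,400,410):print(c,g[0:88:2,c])
print(to_px(s,[[.6228,-.0578,.0205]]), to_px(s,np.c_[(np.array([.6228,-.0578])+np.array([[-.025,-.025],[.025,-.025],[.025,.025],[-.025,.025]])@u[:2].T),np.full(4,.0205)]).round(1).tolist())
E
```

```text
0 far [0.4994 0.0136] along tool x,y: [ 0.4842 -0.1229]
0 near [4.49e-01 4.00e-04] along tool x,y: [ 0.4322 -0.1219]
0 L [0.4553 0.0181] along tool x,y: [ 0.443  -0.1065]
0 R [ 0.4687 -0.0299] along tool x,y: [ 0.4428 -0.1564]
0.0085 far [0.5002 0.0133] along tool x,y: [ 0.485  -0.1234]
0.0085 near [4.508e-01 4.000e-04] along tool x,y: [ 0.4339 -0.1224]
0.0085 L [0.457  0.0178] along tool x,y: [ 0.4446 -0.1073]
0.0085 R [ 0.4701 -0.0293] along tool x,y: [ 0.4443 -0.1562]
cam nadir [ 0.52202827 -0.14816074] pack guess [ 0.4587057 -0.1308399]
145 [134 137 138  93  59  54  58  59 128 186 190 192 193 193 193 193 196 192
 187 115  66  67  65  63  98 156 158 160 156 158]
158 [136 136 132 118  94  97  91  87  92  98 101  94  91  81  78  76  77  81
  83  72  79  82  84  82 101 155 155 157 160 160]
166 [ 80  73  75  69  46  42  42  42  42  40  47  43  44  38  42  42  43  42
  51  53  52  52  54  60  88 144 153 152 151 151]
170 [73 75 74 68 42 38 39 43 42 42 40 43 41 43 40 41 44 36 43 38 44 41 41 44
 60 94 96 96 94 97]
292 [151 151 150 122  64  55  57  57  58  57  57  55  71 133 152 139  91  5
[... 1674 characters left out ...]
145 146 145 104  83  82
  80  70 161 198 175 132 149 149]
384 [164 162 187 192 142  82  80  65 125 155 154 161 179 189 195 186 156 146
 146 149 149 151 149 149 150 148 146 145 148 147 147 147 144 102  72  84
  80  78 160 201 174 120 147 149]
400 [159 151 180 185 123  75  77  73 121 143 155 180 195 194 197 183 154 147
 149 154 150 154 150 146 146 146 147 145 147 146 146 147 143  98  74  83
  77  69 165 197 172 136 151 150]
410 [143 151 180 185 122  76  75  63 120 150 144 144 146 145 144 144 146 145
 135 133 138 142 142 144 145 145 145 147 146 150 150 147 142  97  73  82
  70  71 141 193 165 136 149 146]
[[391.16106828  41.44951254]] [[412.7, 65.7], [415.6, 16.2], [368.9, 16.4], [367.5, 65.9]]
```

Black measures (0.4773, -0.0018), yaw about 15. White is centred in the nest at (0.6228, -0.0582), yaw 15.8. Descending on black.

>>> play_rows([
  [0.2, -0.5, 1.5, 0, 0, 0],
  [0.2, -0.5, 3.0, 0, 0, 0],
  [0.2, -0.5, 3.5, 0, 0, 0],
  [0, 0, 3.5, 0, 0, 0],
  [0, 0, 3.5, 0, 0, 0],
  [0, 0, 3.5, 0, 0, 0],
  [0, 0, 3.5, 0, 0, 0],
  [0, 0, 3.0, 0, 0, 0],
  [0, 0, 1.5, 0, 0, 0],
  [0, 0, 0.8, 0, 0, 0],
  [0, 0, 0.5, 0, 0, 0],
  [0, 0, 0, 0, 0, 0],
  [0, 0, 0, 0, 0, 0],
])

```text
clock: 5.88
tool_pos: [0.4779, -0.002, 0.0233]
orientation: [180.0, -0.1, 15.7]
force: [0.6, -0.6, 0.4]
opening: 0.0878
gripper_force: 0.0
```

```bash
python3 - <<'E'
from h import *
state();go([.4773,-.0018,.0215],15.5)
E
```

```text
t 5.88 tcp [ 0.4779 -0.002   0.0233] rpy [ 1.800e+02 -7.000e-02  1.567e+01] j [ 23.4  17.9 -39.1   0.  -32.9  82.2] op 0.0878 F [ 0.6 -0.6  0.4]
shift [-0.06 -0.04  0.18] turn [ 0.   -0.07  0.17]
```

>>> play_rows([
  [0, 0, 0.2, 0, 0, 0],
  [0, 0, 0, 0, 0, 0],
  [0, 0, 0, 0, 0, 0],
  [0, 0, 0, 0, 0, 0],
  [0, 0, 0, 0, 0, 0],
  [0, 0, 0, 0, 0, 0],
  [0, 0, 0, 0, 0, 0],
  [0, 0, 0, 0, 0, 0],
], grip=4.0)

```text
clock: 6.55
tool_pos: [0.4774, -0.0022, 0.0207]
orientation: [180.0, -0.0, 15.7]
force: [-1.4, 0.4, 3.5]
opening: 0.0502
gripper_force: 30.0
```

>>> play_rows([
  [0, 0, -1.0, 0, 0, 0],
  [0, 0, -2.5, 0, 0, 0],
  [0, 0, -2.5, 0, 0, 0],
  [0.8, 0.6, -1.5, 0, 0, 0],
  [1.7, 1.25, 0, 0, 0, 0],
  [2.0, 1.5, 0, 0, 0, 0],
  [2.0, 1.5, 0, 0, 0, 0],
  [2.0, 1.5, 0, 0, 0, 0],
  [2.0, 1.5, 0, 0, 0, 0],
  [1.3, 1.0, 0, 0, 0, 0],
  [0.7, 0.5, 1.0, 0, 0, 0],
  [0, 0, 1.5, 0, 0, 0],
  [0, 0, 1.0, 0, 0, 0],
  [0, 0, 0, 0, 0, 0],
  [0, 0, 0, 0, 0, 0],
  [0, 0, 0, 0, 0, 0],
])

```text
clock: 7.88
tool_pos: [0.6227, -0.0583, 0.0609]
orientation: [180.0, -0.0, 15.7]
force: [0.8, -0.1, -0.5]
opening: 0.0504
gripper_force: 30.0
```

```bash
python3 - <<'E'
from h import *
state();go([.6228,-.0582,.0415],15.8)
s=cam("top")
for t in("white_pack","black_pack"):spots(spot_point,"top",t)
s=cam("wrist","held")
for t in("white_pack","black_pack"):spots(spot_point,"wrist",t)
E
```

```text
t 7.88 tcp [ 0.6227 -0.0583  0.0609] rpy [179.99  -0.    15.7 ] j [ 12.5  25.7 -18.1   0.  -46.2  93.2] op 0.0504 F [ 0.8 -0.1 -0.5]
shift [ 0.01 -0.01  1.94] turn [ 0.01 -0.   -0.1 ]
call top white_pack []
call top black_pack [([0.5891, -0.2001, -0.0015], 0.62), ([0.5132, -0.4543, -0.0008], 0.56), ([0.6242, -0.0582, 0.0364], 0.47)]
call wrist white_pack []
call wrist black_pack [([0.6247, -0.0579, 0.042], 0.84)]
```

>>> play_rows([
  [0, 0, 0.7, 0, 0, 0],
  [0, 0, 0.6, 0, 0, 0],
  [0, 0, 0.4, 0, 0, 0],
  [0, 0, 0.2, 0, 0, 0],
  [0, 0, 0.1, 0, 0, 0],
  [0, 0, 0, 0, 0, 0],
  [0, 0, 0, 0, 0, 0],
])

```text
clock: 8.77
tool_pos: [0.6222, -0.0586, 0.0412]
orientation: [180.0, 0.1, 15.7]
force: [-5.4, 0.9, 10.9]
opening: 0.0504
gripper_force: 30.0
```

>>> play_rows([
  [0, 0, 0, 0, 0, 0],
  [0, 0, 0, 0, 0, 0],
  [0, 0, 0, 0, 0, 0],
  [0, 0, 0, 0, 0, 0],
  [0, 0, 0, 0, 0, 0],
  [0, 0, -0.5, 0, 0, 0],
  [0, 0, -1.5, 0, 0, 0],
  [0, 0, -3.0, 0, 0, 0],
  [0, 0, -3.5, 0, 0, 0],
  [-2.5, 0, -3.0, 0, 0, 0],
  [-4.0, 0, 0, 0, 0, 0],
  [-4.0, 0.5, 0, 0, 0, 0],
  [-2.5, 0.5, 0, 0, 0, 0],
  [0, 0, 0, 0, 0, 0],
  [0, 0, 0, 0, 0, 0],
  [0, 0, 0, 0, 0, 0],
], grip=8.76)

```text
clock: 10.1
tool_pos: [0.5012, -0.1032, 0.1563]
orientation: [180.0, -0.1, 15.7]
force: [0.7, 0.2, -0.7]
opening: 0.0873
gripper_force: 0.0
```

```bash
python3 - <<'E'
from h import *
state();s=cam("wrist","w3")
for t in("white_pack","black_pack","blue_pack"):spots(spot_point,"wrist",t,2)
q=fit_pack(s,"black",(.624,-.058),z0=.0205,png="b3");fit_pack(s,"blue",(.449,-.146))
f=s["frame"].copy();r=np.deg2rad(15.8)
for z,c in((.029,(0,255,0)),(.0205,(255,0,0))):
    C=np.array([[-.025,-.025],[.025,-.025],[.025,.025],[-.025,.025]])@np.array([[np.cos(r),np.sin(r)],[-np.sin(r),np.cos(r)]])+[.6228,-.0582]
    cv2.polylines(f,[np.int32(to_px(s,np.c_[C,np.full(4,z)]).round())],True,c,1)
u=to_px(s,[.6228,-.0582,.025])[0].astype(int);print(u)
cv2.imwrite("pics/chk3.png",cv2.resize(f[max(0,u[1]-90):u[1]+90,max(0,u[0]-130):u[0]+130,::-1],None,fx=3,fy=3,interpolation=0))
E
```

```text
t 10.1 tcp [ 0.5012 -0.1032  0.1563] rpy [ 1.7998e+02 -9.0000e-02  1.5660e+01] j [ 10.4   9.7 -26.9   0.  -53.3  95.3] op 0.0873 F [ 0.7  0.2 -0.7]
call wrist white_pack []
call wrist black_pack [([0.5884, -0.198, -0.0014], 0.83), ([0.6211, -0.0596, 0.0208], 0.64)]
call wrist blue_pack [([0.4476, -0.1449, 0.0009], 0.63), ([0.6217, -0.0572, 0.0202], 0.19)]
black xy [ 0.6207 -0.0623] yaw mod 90 13.5 IoU 0.928
blue xy [ 0.449  -0.1471] yaw mod 90 25.6 IoU 0.479
[303  11]
```

View pics/chk3.png

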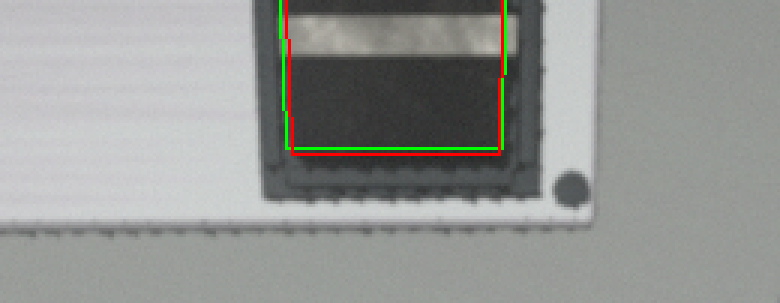

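Black sits square on white: the outline matches the prediction within about 1 mm. Next I get a clearer view of blue with the tool turned to about its yaw.

>>> play_rows([
  [-1.4, -0.2, -2.0, 0, 0, -3.0],
  [-1.8, -0.3, -2.3, 0, 0, -3.1],
  [-2.0, -0.3, -2.5, 0, 0, -3.1],
  [-2.0, -0.3, -2.2, 0, 0, -3.1],
  [0, 0, 0, 0, 0, 0],
  [0, 0, 0, 0, 0, 0],
  [0, 0, 0, 0, 0, 0],
])

```text
clock: 10.88
tool_pos: [0.4296, -0.1181, 0.2453]
orientation: [-180.0, -0.0, 27.9]
force: [0.7, 0.2, -0.6]
opening: 0.0873
gripper_force: 0.0
```

```bash
python3 - <<'E'
from h import *
state();s=cam("wrist","w4")
spots(spot_point,"wrist","blue_pack",2)
q=fit_pack(s,"blue",(.449,-.146),png="u4")
E
```

```text
t 10.88 tcp [ 0.4296 -0.1181  0.2453] rpy [-1.7999e+02 -1.0000e-02  2.7930e+01] j [ 10.1  -1.7 -26.7  -0.  -65.  107.8] op 0.0873 F [ 0.7  0.2 -0.6]
call wrist blue_pack [([0.4491, -0.1447, 0.0026], 0.63)]
blue xy [ 0.448  -0.1473] yaw mod 90 28.1 IoU 0.896
```

View pics/u4.png

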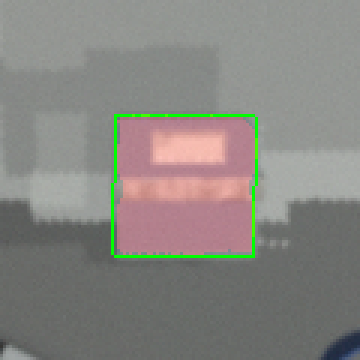

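The outline fits blue well: (0.4484, -0.1468), yaw 28. Descending.

>>> play_rows([
  [0.1, 0.8, 1.5, 0, 0, 0],
  [0.1, 1.3, 3.0, 0, 0, 0],
  [0.1, 1.3, 3.5, 0, 0, 0],
  [0, 0, 3.5, 0, 0, 0],
  [0, 0, 3.5, 0, 0, 0],
  [0, 0, 3.5, 0, 0, 0],
  [0, 0, 2.0, 0, 0, 0],
  [0, 0, 1.0, 0, 0, 0],
  [0, 0, 0.5, 0, 0, 0],
  [0, 0, 0.3, 0, 0, 0],
  [0, 0, 0, 0, 0, 0],
  [0, 0, 0, 0, 0, 0],
])

```text
clock: 11.98
tool_pos: [0.4484, -0.1469, 0.0229]
orientation: [180.0, -0.0, 28.0]
force: [0.3, -0.5, 0.5]
opening: 0.0877
gripper_force: 0.0
```

```bash
python3 - <<'E'
from h import *
state();go([.4484,-.1468,.0207],27.9)
E
```

```text
t 11.98 tcp [ 0.4484 -0.1469  0.0229] rpy [ 1.7998e+02 -2.0000e-02  2.7970e+01] j [  5.9  17.5 -39.9   0.  -32.6 112.1] op 0.0877 F [ 0.3 -0.5  0.5]
shift [ 0.01 -0.01  0.22] turn [ 0.02 -0.02  0.07]
```

>>> play_rows([
  [0, 0, 0.2, 0, 0, 0],
  [0, 0, 0, 0, 0, 0],
  [0, 0, 0, 0, 0, 0],
  [0, 0, 0, 0, 0, 0],
  [0, 0, 0, 0, 0, 0],
  [0, 0, 0, 0, 0, 0],
  [0, 0, 0, 0, 0, 0],
  [0, 0, -1.0, 0, 0, 0],
  [0, 0, -2.5, 0, 0, 0],
  [0, 0, -3.0, 0, 0, 4.0],
  [0, 0, -2.0, 0, 0, 4.1],
  [0, 0, 0, 0, 0, 4.0],
  [0, 0, 0, 0, 0, 0],
  [0, 0, 0, 0, 0, 0],
], grip=4.0)

```text
clock: 13.15
tool_pos: [0.4475, -0.1469, 0.1055]
orientation: [-180.0, -0.0, 16.0]
force: [0.9, 0.1, -0.3]
opening: 0.0505
gripper_force: 30.0
```

```bash
python3 - <<'E'
from h import *
state();go([.6225,-.0587,.075],15.8)
E
```

```text
t 13.15 tcp [ 0.4475 -0.1469  0.1055] rpy [-179.99   -0.     15.97] j [  5.8   9.7 -35.1  -0.  -45.1 100.1] op 0.0505 F [ 0.9  0.1 -0.3]
shift [19.25 -3.67  3.05] turn [-0.01 -0.    0.17]
```

>>> play_rows([
  [1.0, -0.2, 0, 0, 0, 0],
  [2.0, -0.4, 0, 0, 0, 0.15],
  [2.7, -0.5, 0, 0, 0, 0],
  [2.7, -0.5, 0, 0, 0, 0],
  [2.7, -0.5, 0, 0, 0, 0],
  [2.7, -0.5, 0, 0, 0, 0],
  [2.5, -0.5, 0.5, 0, 0, 0],
  [2.0, -0.4, 1.0, 0, 0, 0],
  [0.95, -0.2, 1.0, 0, 0, 0],
  [0, 0, 0.5, 0, 0, 0],
  [0, 0, 0, 0, 0, 0],
  [0, 0, 0, 0, 0, 0],
  [0, 0, 0, 0, 0, 0],
])

```text
clock: 14.23
tool_pos: [0.6224, -0.0596, 0.0757]
orientation: [-180.0, 0.0, 15.7]
force: [-0.2, -0.1, -0.3]
opening: 0.0503
gripper_force: 30.0
```

```bash
python3 - <<'E'
from h import *
state();go([.6225,-.0587,.0495],15.8)
s=cam("wrist")
for t in("black_pack","blue_pack"):spots(spot_point,"wrist",t,2)
E
```

```text
t 14.23 tcp [ 0.6224 -0.0596  0.0757] rpy [-1.800e+02  3.000e-02  1.571e+01] j [ 12.4  24.7 -17.4   0.  -47.9  93.3] op 0.0503 F [-0.2 -0.1 -0.3]
shift [ 0.04 -0.08  2.62] turn [-0.    0.03 -0.09]
call wrist black_pack []
call wrist blue_pack [([0.6232, -0.0571, 0.0564], 0.85)]
```

>>> play_rows([
  [0, -0.1, 0.8, 0, 0, 0],
  [0, 0, 0.8, 0, 0, 0],
  [0, 0, 0.5, 0, 0, 0],
  [0, 0, 0.3, 0, 0, 0],
  [0, 0, 0.15, 0, 0, 0],
  [0, 0, 0.1, 0, 0, 0],
  [0, 0, 0, 0, 0, 0],
  [0, 0, 0, 0, 0, 0],
])

```text
clock: 15.05
tool_pos: [0.6221, -0.0583, 0.0497]
orientation: [180.0, 0.1, 15.7]
force: [-5.3, 0.3, 10.3]
opening: 0.0502
gripper_force: 30.0
```

>>> play_rows([
  [0, 0, 0, 0, 0, 0],
  [0, 0, 0, 0, 0, 0],
  [0, 0, 0, 0, 0, 0],
  [0, 0, 0, 0, 0, 0],
  [0, 0, 0, 0, 0, 0],
  [0, 0, -0.5, 0, 0, 0],
  [0, 0, -1.5, 0, 0, 0],
  [0, 0, -3.0, 0, 0, 0],
  [0, 0, -3.5, 0, 0, 0],
  [-2.5, 0, -3.5, 0, 0, 0],
  [-3.2, 0, -2.5, 0, 0, 0],
  [-3.2, 0, -2.5, 0, 0, 0],
  [-3.2, 0, -2.5, 0, 0, 0],
  [-2.0, 0, -1.0, 0, 0, 0],
  [0, 0, 0, 0, 0, 0],
  [0, 0, 0, 0, 0, 0],
  [0, 0, 0, 0, 0, 0],
], grip=8.76)

```text
clock: 16.47
tool_pos: [0.488, -0.0961, 0.2532]
orientation: [-180.0, -0.0, 15.7]
force: [0.2, 0.1, -0.8]
opening: 0.0876
gripper_force: 0.0
```

```bash
python3 - <<'E'
from h import *
state();s=cam("wrist","w5")
spots(spot_point,"wrist","blue_pack",2);spots(spot_point,"wrist","post_top",2)
fit_pack(s,"blue",(.6225,-.0585),z0=.029)
f=s["frame"].copy();r=np.deg2rad(15.8)
for z,c in((.0375,(0,255,0)),(.0205,(255,0,0))):
    C=np.array([[-.025,-.025],[.025,-.025],[.025,.025],[-.025,.025]])@np.array([[np.cos(r),np.sin(r)],[-np.sin(r),np.cos(r)]])+[.6225,-.0587]
    cv2.polylines(f,[np.int32(to_px(s,np.c_[C,np.full(4,z)]).round())],True,c,1)
u=to_px(s,[.6225,-.0587,.025])[0].astype(int);print(u)
cv2.imwrite("pics/chk5.png",cv2.resize(f[max(0,u[1]-70):u[1]+70,max(0,u[0]-90):u[0]+90,::-1],None,fx=4,fy=4,interpolation=0))
E
```

```text
t 16.47 tcp [ 0.488  -0.0961  0.2532] rpy [-1.800e+02 -5.000e-02  1.571e+01] j [ 11.5   3.3 -20.5  -0.  -66.1  94.2] op 0.0876 F [ 0.2  0.1 -0.8]
call wrist blue_pack [([0.621, -0.0562, 0.0308], 0.66)]
call wrist post_top [([0.5807, 0.0975, 0.0332], 0.91)]
blue xy [ 0.6224 -0.0589] yaw mod 90 14.6 IoU 0.854
[319  23]
```

View pics/chk5.png

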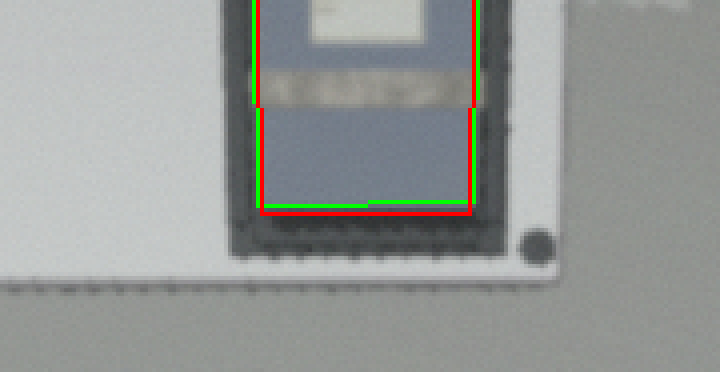

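Blue sits square on black, and the fit at (0.6224, -0.0589) agrees with the plan. Next, over to the lever, turning to yaw -107.

>>> play_rows([
  [0.4, -1.8, 0, 0, 0, 0],
  [0.7, -3.4, 0, 0, 0, 0],
  [0.7, -3.4, 0, 0, 0, 0],
  [0.7, -3.4, 0, 0, 0, 0],
  [0.7, -3.4, 0, 0, 0, 0],
  [0.7, -3.4, 0, 0, 0, 0],
  [0.7, -3.4, 0, 0, 0, 0],
  [0.7, -3.4, 0, 0, 0, 0],
  [0.7, -3.4, 0, 0, 0, 0],
  [0.5, -2.5, 0, 0, 0, 0],
  [0.3, -1.4, 0, 0, 0, 0],
  [0, 0, 0, 0, 0, 0],
], grip=3.6)

```text
clock: 17.62
tool_pos: [0.4642, 0.2417, 0.2516]
orientation: [179.9, 0.1, 15.9]
force: [0.3, -0.4, -0.3]
opening: 0.036
gripper_force: 0.0
```

>>> play_rows([
  [0, 0, 0, 0, 0, 5],
  [0, 0, 0, 0, 0, 7],
  [0, 0, 0, 0, 0, 7],
  [0, 0, 0, 0, 0, 7],
  [0, 0, 0, 0, 0, 7],
  [0, 0, 0, 0, 0, 7],
  [0, 0, 0, 0, 0, 7],
  [0, 0, 0, 0, 0, 7],
  [0, 0, 0, 0, 0, 7],
  [0, 0, 0, 0, 0, 7],
  [0, 0, 0, 0, 0, 7],
  [0, 0, 0, 0, 0, 7],
  [0, 0, 0, 0, 0, 7],
  [0, 0, 0, 0, 0, 7],
  [0, 0, 0, 0, 0, 7],
  [0, 0, 0, 0, 0, 7],
  [0, 0, 0, 0, 0, 7],
  [0, 0, 0, 0, 0, 5.7],
  [0, 0, 0, 0, 0, 0],
  [0, 0, 0, 0, 0, 0],
])

```text
clock: 19.28
tool_pos: [0.4644, 0.2384, 0.2525]
orientation: [180.0, -0.1, -106.8]
force: [-0.3, -0.7, 0.2]
opening: 0.0359
gripper_force: 0.0
```

```bash
python3 - <<'E'
from h import *
state();s=cam("wrist","w6")
for t in("press_lever","lever_balance","lever_tail"):spots(spot_point,"wrist",t,2)
f=s["frame"].astype(int);Rr,G,B=f[:,:,0],f[:,:,1],f[:,:,2]
y=((Rr-B>70)&(G-B>50)).astype(np.uint8);n,l,st,ce=cv2.connectedComponentsWithStats(y)
for i in np.argsort(-st[1:,4])[:3]+1: print("yellow",st[i],ce[i].round(1),to_w(s,ce[i],.026)[0].round(4))
b=((B-Rr>45)).astype(np.uint8);n,l,st,ce=cv2.connectedComponentsWithStats(b)
for i in np.argsort(-st[1:,4])[:4]+1:
    p=np.argwhere(l==i)[:,::-1];P=to_w(s,p,.026)[:,:2];q=cv2.fitLine(P.astype(np.float32)*1000,cv2.DIST_HUBER,0,.01,.01).ravel();print("blue",st[i],P.mean(0).round(4),"dir deg",np.degrees(np.arctan2(q[1],q[0])).round(2))
E
```

```text
t 19.28 tcp [0.4644 0.2384 0.2525] rpy [ 1.7997e+02 -6.0000e-02 -1.0684e+02] j [ 48.7   5.8 -17.8  -0.  -66.4 -65.6] op 0.0359 F [-0.3 -0.7  0.2]
call wrist press_lever [([0.4342, 0.162, -0.002], 0.68)]
call wrist lever_balance [([0.4527, 0.2159, 0.0239], 0.94)]
call wrist lever_tail [([0.4785, 0.314, -0.0031], 0.56)]
yellow [319 136  13  17 189] [325.2 143.9] [0.4525 0.2129 0.026 ]
yellow [417 284   1   2   2] [417.  284.5] [0.3984 0.3956 0.026 ]
yellow [417 281   1   1   1] [417. 281.] [0.3975 0.3913 0.026 ]
blue [ 317  156   18   94 1101] [0.4699 0.2723] dir deg 73.88
blue [316 111  20  10 139] [0.4456 0.1858] dir deg -27.34
blue [327 122   1   1   1] [0.4444 0.1925] dir deg 19.91
```

View pics/w6.png

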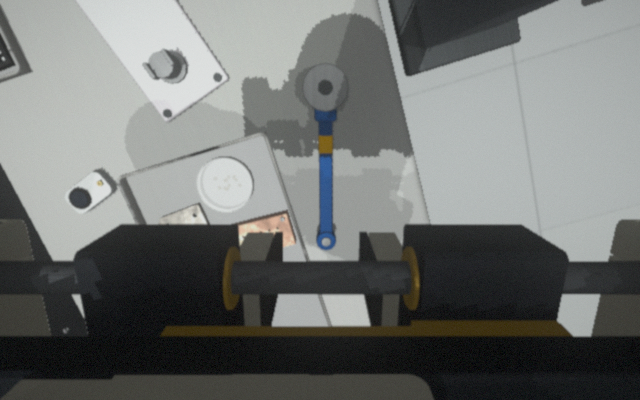

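The last picture shows the lever vertical in the image: head (325,87), band (325,144), tail (326,241). The tool is already aligned with it, and the tray edge is about 55 px off, which clears the narrowed fingers. Descending on the band.

>>> play_rows([
  [0.8, 0.1, 1.5, 0, 0, 0],
  [0.9, 0.1, 3.0, 0, 0, 0],
  [0.9, 0.2, 3.5, 0, 0, 0],
  [0, 0, 3.5, 0, 0, 0],
  [0, 0, 3.5, 0, 0, 0],
  [0, 0, 3.0, 0, 0, 0],
  [0, 0, 2.0, 0, 0, 0],
  [0, 0, 1.5, 0, 0, 0],
  [0, 0, 0.8, 0, 0, 0],
  [0, 0, 0.5, 0, 0, 0],
  [0, 0, 0, 0, 0, 0],
  [0, 0, 0, 0, 0, 0],
])

```text
clock: 20.48
tool_pos: [0.4532, 0.2156, 0.0255]
orientation: [-180.0, 0.0, -107.0]
force: [-0.8, 0.5, 0.5]
opening: 0.0357
gripper_force: 0.0
```

```bash
python3 - <<'E'
from h import *
state();go([.453,.2145,.0215],-106.84)
E
```

```text
t 20.48 tcp [0.4532 0.2156 0.0255] rpy [-1.7997e+02  3.0000e-02 -1.0695e+02] j [ 47.9  19.4 -36.    0.  -34.6 -64.9] op 0.0357 F [-0.8  0.5  0.5]
shift [ 0.11 -0.02  0.4 ] turn [-0.03  0.03 -0.11]
```

>>> play_rows([
  [0.1, 0, 0.3, 0, 0, 0],
  [0, 0, 0.1, 0, 0, 0],
  [0, 0, 0, 0, 0, 0],
  [0, 0, 0, 0, 0, 0],
  [0, 0, 0, 0, 0, 0],
  [0, 0, 0, 0, 0, 0],
  [0, 0, 0, 0, 0, 0],
  [0, 0, 0, 0, 0, 0],
], grip=0.5)

```text
clock: 21.15
tool_pos: [0.4526, 0.2145, 0.0214]
orientation: [-180.0, 0.0, -107.0]
force: [-2.2, 0.8, 6.2]
opening: 0.0132
gripper_force: 30.0
```

>>> play_rows([
  [0, 0, -0.3, 0, 0, 0],
  [0, 0, -0.5, 0, 0, 0],
  [0, 0, -0.7, 0, 0, 0],
  [0, 0, -1.0, 0, 0, 0],
  [0, 0, -1.0, 0, 0, 0],
  [0, 0, -0.7, 0, 0, 0],
  [0, 0, -0.4, 0, 0, 0],
  [0, 0, 0, 0, 0, 0],
  [0, 0, 0, 0, 0, 0],
  [0, 0, 0, 0, 0, 0],
])

```text
clock: 21.98
tool_pos: [0.4522, 0.214, 0.0665]
orientation: [180.0, -0.0, -107.0]
force: [-0.2, -0.5, -4.8]
opening: 0.0136
gripper_force: 30.0
```

```bash
python3 - <<'E'
from h import *
o=state();print(o["moment"],o["gripper_force"])
for c in("top","scene"):
    cam(c)
    for t in("press_lever","lever_balance","lever_tail"):spots(spot_point,c,t,1)
E
```

```text
t 21.98 tcp [0.4522 0.214  0.0665] rpy [ 1.7997e+02 -4.0000e-02 -1.0700e+02] j [ 47.9  15.6 -34.   -0.  -40.5 -64.9] op 0.0136 F [-0.2 -0.5 -4.8]
[ 0.11659613 -0.05458263  0.00298916] 29.971762597560883
call top press_lever [([0.4366, 0.1639, 0.0447], 0.46)]
call top lever_balance [([0.4549, 0.2114, 0.0677], 0.46)]
call top lever_tail []
call scene press_lever [([0.4382, 0.1582, 0.0456], 0.65)]
call scene lever_balance [([0.4512, 0.2162, 0.0657], 0.65)]
call scene lever_tail []
```

The lever is up, level and gripped: head at z 0.045 and negligible moment. Next I raise it, turn it by 32.8° and carry it across.

>>> play_rows([
  [0, 0, -0.7, 0, 0, -1],
  [0, 0, -1.3, 0, 0, -2.5],
  [0, 0, -1.6, 0, 0, -4],
  [0, 0, -1.6, 0, 0, -4],
  [0, 0, -1.5, 0, 0, -4],
  [0, 0, -1.0, 0, 0, -4],
  [0, 0, -0.5, 0, 0, -4],
  [0, 0, 0, 0, 0, -4],
  [0, 0, 0, 0, 0, -3],
  [0, 0, 0, 0, 0, -1.8],
  [0, 0, 0, 0, 0, -0.5],
  [0, 0, 0, 0, 0, 0],
  [0, 0, 0, 0, 0, 0],
])

```text
clock: 23.47
tool_pos: [0.4525, 0.2143, 0.1492]
orientation: [-180.0, 0.0, -74.2]
force: [-0.1, 0.6, -5.1]
opening: 0.0138
gripper_force: 30.0
```

```bash
python3 - <<'E'
from h import *
o=state();go([.6075,-.0056,.0985],-74.2)
E
```

```text
t 23.47 tcp [0.4525 0.2143 0.1492] rpy [-180.      0.    -74.23] j [ 47.9   9.2 -28.6  -0.  -52.2 -32.1] op 0.0138 F [-0.1  0.6 -5.1]
shift [25.37 -8.94  5.07] turn [-0.    0.   -0.03]
```

>>> play_rows([
  [0.5, -0.2, 0, 0, 0, 0],
  [1.0, -0.35, 0, 0, 0, 0],
  [1.6, -0.55, 0, 0, 0, 0],
  [2.0, -0.7, 0, 0, 0, 0],
  [2.0, -0.7, 0, 0, 0, 0],
  [2.0, -0.7, 0, 0, 0, 0],
  [2.0, -0.7, 0, 0, 0, 0],
  [2.0, -0.7, 0, 0, 0, 0],
  [2.0, -0.7, 0, 0, 0, 0],
  [2.0, -0.7, 0, 0, 0, 0],
  [2.0, -0.7, 0, 0, 0, 0],
  [2.0, -0.7, 0, 0, 0, 0],
  [1.8, -0.65, 0, 0, 0, 0],
  [1.3, -0.45, 0, 0, 0, 0],
  [0.8, -0.3, 0, 0, 0, 0],
  [0.37, -0.14, 0, 0, 0, 0],
  [0, 0, 0, 0, 0, 0],
  [0, 0, 0, 0, 0, 0],
  [0, 0, 0, 0, 0, 0],
])

```text
clock: 25.05
tool_pos: [0.6072, -0.0048, 0.149]
orientation: [180.0, 0.0, -74.2]
force: [0.6, -0.5, -4.0]
opening: 0.0136
gripper_force: 30.0
```

```bash
python3 - <<'E'
from h import *
o=state();go([.6075,-.0056,.0985],-74.2);print(o["moment"])
for c in("top","scene","wrist"):
    cam(c)
    for t in("press_lever","lever_balance","lever_tail"):spots(spot_point,c,t,1)
E
```

```text
t 25.05 tcp [ 0.6072 -0.0048  0.149 ] rpy [ 1.7999e+02  1.0000e-02 -7.4150e+01] j [ 18.   18.7 -15.5  -0.  -55.8  -2.1] op 0.0136 F [ 0.6 -0.5 -4. ]
shift [ 0.08 -0.    5.05] turn [0.01 0.01 0.05]
[ 0.122643   -0.03029403  0.05277355]
call top press_lever [([0.6231, -0.0559, 0.1301], 0.55)]
call top lever_balance [([0.6086, -0.007, 0.1499], 0.71)]
call top lever_tail [([0.5786, 0.0995, 0.1238], 0.66)]
call scene press_lever [([0.6196, -0.0602, 0.1256], 0.65)]
call scene lever_balance [([0.6076, -0.0028, 0.151], 0.75)]
call scene lever_tail [([0.5826, 0.0962, 0.126], 0.5)]
call wrist press_lever [([0.6239, -0.0567, 0.1263], 0.71)]
call wrist lever_balance [([0.6065, -0.0063, 0.1502], 0.92)]
call wrist lever_tail []
```

Head and tail are aligned over the column and the post. I'm lowering to 4 cm clearance.

>>> play_rows([
  [0.1, 0, 0.3, 0, 0, 0],
  [0, 0, 0.7, 0, 0, 0],
  [0, 0, 1.0, 0, 0, 0],
  [0, 0, 1.0, 0, 0, 0],
  [0, 0, 0.9, 0, 0, 0],
  [0, 0, 0.6, 0, 0, 0],
  [0, 0, 0.3, 0, 0, 0],
  [0, 0, 0.2, 0, 0, 0],
  [0, 0, 0, 0, 0, 0],
  [0, 0, 0, 0, 0, 0],
  [0, 0, 0, 0, 0, 0],
  [0, 0, 0, 0, 0, 0],
  [0, 0, 0, 0, 0, 0],
  [0, 0, 0, 0, 0, 0],
  [0, 0, 0, 0, 0, 0],
])

```text
clock: 26.9
tool_pos: [0.608, -0.0064, 0.0992]
orientation: [-180.0, -0.0, -74.2]
force: [0.1, 0.0, -4.5]
opening: 0.0138
gripper_force: 30.0
```

```bash
python3 - <<'E'
from h import *
o=state();print(o["qvel"].round(2))
for c in("top","scene"):
    cam(c)
    for t in("press_lever","lever_balance","lever_tail","post_top"):spots(spot_point,c,t,1)
    spots(spot_point,c,"blue_pack",2)
E
```

```text
t 26.9 tcp [ 0.608  -0.0064  0.0992] rpy [-179.98   -0.    -74.19] j [ 17.8  21.7 -18.5   0.  -49.8  -2. ] op 0.0138 F [ 0.1  0.  -4.5]
[-0.    0.16 -0.06  0.06 -0.02  0.05]
call top press_lever [([0.6265, -0.0574, 0.0792], 0.78)]
call top lever_balance [([0.613, -0.0097, 0.1019], 0.56)]
call top lever_tail [([0.5779, 0.0948, 0.0739], 0.48)]
call top post_top [([0.5808, 0.096, 0.0378], 0.68)]
call top blue_pack [([0.6243, -0.0573, 0.0291], 0.56)]
call scene press_lever [([0.621, -0.0621, 0.0786], 0.6)]
call scene lever_balance [([0.6095, -0.0058, 0.0974], 0.85)]
call scene lever_tail [([0.5844, 0.0933, 0.0765], 0.5)]
call scene post_top [([0.5822, 0.0951, 0.0337], 0.57)]
call scene blue_pack [([0.6223, -0.0582, 0.0285], 0.65)]
```

All conditions are met, so I'm handing in.

```bash
python3 -c "
from plant import *
print(close_job())"
```

```text
the job is handed in; nothing more can be done
None
```

The job is handed in at about 27 s: white, black and blue are stacked squarely in the nest, and the lever is held level about 4 cm above with its head over the column and its tail over the post; no verdict was returned.

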